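# Set up the drop-front flap of the breakfast cabinet

### The job

Set up the small breakfast cabinet on the worktop: pull both of its slide-out bearers all the way out, past the click near the end, and only then open the flap by its bar and let it down gently, not dropping it, until it lies level on the two bearers. Leave the mug, the spice jar and the tin beside it where they stand and do not knock over the salt mill inside.

Things in the scene. Friction and masses are not known exactly. Their poses are not given: they have to be found in the camera images.
- cabinet: White counter-top cabinet, fixed, 260 mm wide, 115 mm deep, 208 mm high, placed and turned differently each time. Origin on the worktop under the middle of its front edge; x points into it (away from the robot), y to its left, z up. A wooden flap closes the front, which leans back 20 degrees; below it is a 92 mm high base with a bearer in a slot at each side.
- hinge (a point): Middle of the flap's hinge line: 94 mm above the worktop, right above the front edge of the cabinet's base. The hinge line runs along the cabinet's y.
- flap (a joint): Angle of the flap, rad. 0 = shut, leaning back 20 degrees; 0.35 = upright; 1.92 = level toward the robot, lying on the bearers if they are out; it sags to 2.45 if they are not. Wooden board 260 mm wide, 112 mm from hinge to free edge, 12 mm thick, about 0.35 kg. The hinge is nearly free: beyond upright an unheld flap falls by its weight.
- flap_bar (a point): Middle of the steel bar handle on the flap's free edge: round, 12 mm thick, 120 mm long, parallel to the hinge, in the plane of the board, 150 mm from the hinge line, with a 32 mm clear gap between bar and board. It turns in a grip. z of this point points from hinge to bar; with the flap shut the bar is 235 mm above the worktop.
- bearer_left (a joint): How far the left bearer (cabinet's +y side) is pulled out along the cabinet's -x, m: 0 = fully in, 0.080 = fully out at a hard stop; starts 0 to 12 mm out. It runs with about 3 N; from about 19 to 12 mm before the stop a sprung ball catch resists with up to about 8 N, then it clicks past and runs free to the stop. Short of the click it does not count as out.
- bearer_right (a joint): The same for the right bearer (cabinet's -y side).
- bearer_left_knob (a point): Centre of the round steel knob on the left bearer: 20 mm diameter, 14 mm long along the cabinet's x, on a thin 16 mm stem; 75 mm above the worktop, 95 mm left of the cabinet's middle, 25 mm in front of the base when in. The bearer is a bar 20 mm wide, 26 mm high. The flap leaves no room for a gripper straight above: come tilted 25 to 45 degrees, wrist toward the robot.
- bearer_right_knob (a point): The same on the right bearer, 95 mm to the right of the cabinet's middle.
- salt_mill: Glass salt shaker with a grey cap, 44 mm diameter, 90 mm high, standing inside the cabinet behind the flap; origin at its underside. Must stay standing.
- mug: Blue stoneware mug, 84 x 113 x 88 mm, on the worktop to the right; bystander.
- spice_jar: Small jar with red cap, 45 mm diameter, 106 mm high, on the worktop to the left; bystander.
- tin: Low food tin, 75 mm diameter, 58 mm high, on the worktop to the left; bystander.

How it is judged:
On the way, in this order (a step that is already met when the one before it is completed fails the run):
1. both bearers are pulled out past the click, with the flap still shut (value of joint each of bearer_left, bearer_right above 0.072 m and value of joint flap below 0.25 rad), for 0.2 s.
2. the flap lies level on the bearers (value of joint flap between 1.87 and 1.98 rad), for 0.2 s.
At the end, for the whole second after the job is handed in: Both bearers are out to within 8 mm of their stops (past the click) and the flap lies at rest on them, within about 3 degrees of level, let go (all of step 2 and value of joint each of bearer_left, bearer_right above 0.072 m and velocity of joint flap below 0.05 rad/s); the robot touches nothing.
It fails at once if the flap is swung or dropped (faster than 3 rad/s) (velocity of joint flap above 3 rad/s or velocity of joint flap below -3 rad/s).
It fails at once if the flap is opened more than half way while a bearer is not fully out (value of joint flap above 1 rad and value of joint any of bearer_left, bearer_right below 0.07 m).
It fails at once if the mug, spice jar or tin is pushed more than 30 mm away (distance of any of mug, spice_jar, tin from where it was at the start of the episode above 0.03 m).
It fails at once if the salt mill is knocked over (angle between salt_mill's own z axis and vertical above 0.6 rad).
It also fails if it takes over 58 s, if anything falls off the work surface, if the arm or the gripper's body presses on something with over 40 N, if the wrist force passes 120 N, or if a joint passes its speed limit or range.

### The arm

A 6-joint arm with a two-finger parallel gripper is mounted at the origin on a cart in front of the work surface, level with it; the furniture and walls round the work are solid. World frame = base frame: x ahead of the robot, y to its left, z up, the work surface at z = 0. Lengths are in m, angles in rad, forces in N, time in s.
With the tool pointing down it reaches from about 0.25 to 0.725 m from the base axis. Payload 4 kg.
Tool frame: the origin (TCP) lies between the finger pads; the fingertips stand 17 mm ahead of it and the grasp point (between the pads) lies 2 mm behind it (bot.nose_length is the distance from the TCP to the fingertips, in m); z points along the fingers, y is the line along which they close (so a half turn about z gives the same grasp; the last joint's range is limited). The gripper opens to 85 mm and grips with 20 to 120 N. Pads are 22 mm wide; open, the fingers measure 114 mm over their backs; the gripper's body (76 mm by 85 mm) begins 54 mm behind the grasp point. The pads swing forward as they close: fully open they stand 13 mm farther back than shut.
Start: joints at [1.298, 0.241, 0.005, 1.335, 0, 1.571], TCP at [0.135, 0.482, 0.248] pointing down, gripper open.
Joint ranges: [-2.72, 2.72], [-1.05, 1.87], [-1.09, 1.28], [-1.99, 2.15], [-1.42, 1.44], [-3.14, 3.14]. Speed limits (rad/s): [2.79, 2.79, 3.14, 3.14, 3.14, 3.14].

### API

Orientations are given as a unit quaternion [w, x, y, z].
In Python, from rig import bot gives the robot as it stands. Calls block until the motion is done:
- bot.move_to(position, orientation): joint-space move of the TCP to a pose.
- bot.servo_line(position, rate=0.15, rotation=None): straight line of the TCP; rotation=None keeps the orientation; rate is the mean speed in m/s.
- bot.goto_joints(angles): joint-space move.
- bot.ungrasp() and bot.gripper_close(grip_force=None): open the fingers fully, or close them until they stop; grip_force is the grip in N (None keeps the last).
- bot.dwell(seconds).
- bot.inverse_kinematics(position, orientation): joint angles nearest the present ones, or None.
- bot.state(): the state.
- bot.snapshot(name): name is "scene" or "top" or "wrist"; returns the picture (400x640x3 uint8, red, green, blue); there is no depth.
- bot.get_calibration(name): a dict with "K" (3x3 intrinsics, pixels), "pose" (4x4, takes a point from camera to world coordinates). Camera axes: x right, y down, z forward; pixel columns grow to the right and rows downward; lengths in m; the calibration is good to about 2 mm. The wrist camera is an equidistant fisheye: a pixel r from the principal point sees the ray r / f radians off the axis. A picture is of the moment at which its call begins: read the wrist's pose just before it. get_calibration takes no time and is no camera call; for the wrist camera it gives the pose at the moment of the call.
A pose or a line that the arm cannot do raises bot.Unreachable and nothing moves.
- bot.finish_job(): hands the job in; it is judged then, once.
Trained networks look in the newest picture that a camera, given by its name, has taken for a name from the list of things; names that differ only in an ending like _2 or _b are one class to them, and where a whole thing is asked for, a point or a joint stands for the part that bears it (a point fixed in the world has none). Each returns a list of dicts, best first, with "p" (0 to 1); they miss things now and then, are a little off and sometimes report something else, mostly with a low value. They report only what shows in the picture. A call takes as long as a camera call.
- bot.find_in(camera, target): "box" ([left, top, right, bottom] in pixels, round what is visible of it).
The state is a dict: "clock": time; "qpos": joint angles; "qvel": joint speeds; "joint_efforts": joint torques, N m; "ee_pos": TCP position; "orientation": TCP orientation; "force": force on the tool from outside, world axes, zero at the start; "wrist_torque": the same for the moment, N m; "gripper_width": finger opening in m; "gripper_force": force on a finger pad.
Only numpy, scipy, OpenCV 4.12 (cv2) and the standard library are available. Lean on these libraries where they do the work, as an engineer would, in place of code of your own. Each camera call takes 0.05 s, during which the arm holds its last target. There are 200 camera calls.

## Working session

There is one attempt and no reset: what is moved stays moved. The work goes in short steps, each a Python script; the robot and the scene stay as the last script left them, time stands still between calls to the robot, and variables do not carry over. Pictures are saved under pics/ and viewed, at most 10 in all, crops included, and the job is handed in when it is done.

```bash
mkdir -p pics; ls; python3 - <<'E'
from rig import bot
import cv2,numpy as np
for c in ("scene","top"):
    im=bot.snapshot(c); cv2.imwrite(f"pics/{c}0.png",im[:,:,::-1])
    k=bot.get_calibration(c); print(c,np.round(k["K"],1).tolist(),np.round(k["pose"],3).tolist())
    for t in ("cabinet","flap_bar","bearer_left_knob","bearer_right_knob","flap","mug","spice_jar","tin"):
        print(t,[(np.round(d["box"]).tolist(),round(d["p"],2)) for d in bot.find_in(c,t)[:3]])
print(bot.state())
E
```

```text
pics
scene [[409.7, 0.0, 317.0], [0.0, 409.7, 202.2], [0.0, 0.0, 1.0]] [[0.758, -0.462, 0.46, 0.088], [-0.652, -0.553, 0.518, -0.519], [0.015, -0.693, -0.721, 0.893], [0.0, 0.0, 0.0, 1.0]]
cabinet [([304.0, 148.0, 422.0, 278.0], 0.95)]
flap_bar [([309.0, 158.0, 395.0, 258.0], 0.86)]
bearer_left_knob []
bearer_right_knob [([350.0, 247.0, 367.0, 263.0], 0.61)]
flap [([312.0, 162.0, 395.0, 255.0], 0.76)]
mug [([316.0, 305.0, 354.0, 355.0], 0.84), ([348.0, 242.0, 369.0, 264.0], 0.31)]
spice_jar [([266.0, 164.0, 282.0, 199.0], 0.74)]
tin [([218.0, 192.0, 246.0, 223.0], 0.96), ([352.0, 248.0, 370.0, 263.0], 0.38)]
top [[504.6, 0.0, 321.9], [0.0, 504.6, 208.5], [0.0, 0.0, 1.0]] [[0.016, -0.982, 0.187, 0.296], [-1.0, -0.014, 0.014, 0.008], [-0.011, -0.188, -0.982, 1.491], [0.0, 0.0, 0.0, 1.0]]
cabinet [([299.0, 137.0, 400.0, 213.0], 0.69), ([374.0, 201.0, 382.0, 216.0], 0.3)]
flap_bar [([301.0, 163.0, 397.0, 206.0], 0.84)]
bearer_left_knob [([306.0, 196.0, 317.0, 210.0], 0.44)]
bearer_right_knob [([376.0, 203.0, 377.0, 216.0], 0.54), ([298.0, 143.0, 397.0, 219.0], 0.44)]
flap [([302.0, 163.0
[... 159 characters left out ...]
'clock': 0.9, 'qpos': array([ 1.29799627e+00,  2.40567377e-01,  5.03657862e-03,  1.33520240e+00,
       -1.41405325e-05,  1.57075837e+00]), 'qvel': array([-0.00046661, -0.00185418, -0.00040663,  0.00023564,  0.00041371,
       -0.000274  ]), 'joint_efforts': array([-2.43549048e-04, -3.72196376e+01,  2.52693236e+01,  1.07991316e-03,
       -4.04357678e-06,  1.60517010e-05]), 'ee_pos': array([0.1347226 , 0.48152407, 0.24833677]), 'orientation': array([1.12975374e-05, 1.35958664e-01, 9.90714510e-01, 3.03119322e-05]), 'force': array([-0.1858074 , -0.84732462, -0.60822845]), 'wrist_torque': array([ 0.03513809, -0.03376251,  0.01885608]), 'gripper_force': 0.0, 'gripper_width': 0.08580106920504289}
```

```bash
python3 - <<'E'
import cv2,numpy as np
a=cv2.imread("pics/scene0.png")[130:290,200:440]; b=cv2.imread("pics/top0.png")[120:290,220:440]
cv2.imwrite("pics/a.png",cv2.resize(a,None,fx=3.3,fy=3.3,interpolation=cv2.INTER_CUBIC))
cv2.imwrite("pics/b.png",cv2.resize(b,None,fx=3.5,fy=3.5,interpolation=cv2.INTER_CUBIC))
E
```

```text
(no output)
```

View pics/a.png

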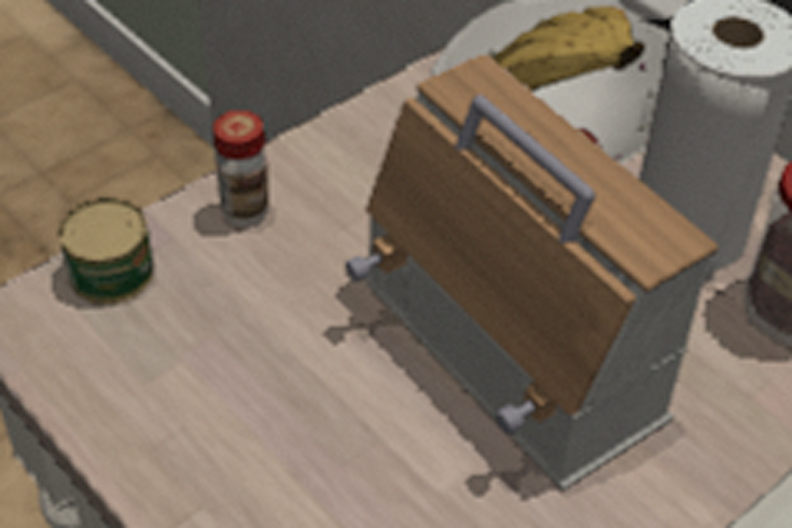

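View pics/b.png

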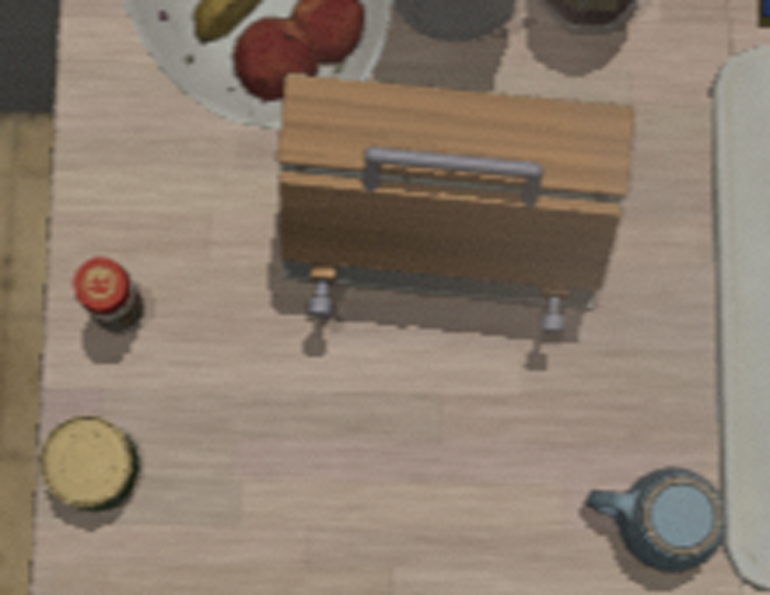

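```bash
cat > h.py <<'E'
import numpy as np, cv2
from scipy.optimize import least_squares
from scipy.spatial.transform import Rotation as R
def proj(cal,P):
    p=np.linalg.inv(np.array(cal["pose"]))@np.append(P,1); q=np.array(cal["K"])@p[:3]; return q[:2]/q[2]
def c2w(s,P):
    c,n=np.cos(s[2]),np.sin(s[2]); return np.array([s[0]+c*P[0]-n*P[1], s[1]+n*P[0]+c*P[1], P[2]])
E
python3 - <<'E'
from h import *; from rig import bot
S=lambda u,v:np.array([200+u/3.3-.35,130+v/3.3-.35]); T=lambda u,v:np.array([220+u/3.5-.35,120+v/3.5-.35])
bx=.0513
obs=[("top",T(369,155),lambda s:(bx,.057,.235)),("top",T(539,171),lambda s:(bx,-.057,.235)),
("top",T(319,303),lambda s:(-.025-s[3],.095,.075)),("top",T(553,321),lambda s:(-.025-s[4],-.095,.075)),
("scene",S(482,104),lambda s:(bx,.057,.235)),("scene",S(587,198),lambda s:(bx,-.057,.235)),
("scene",S(358,267),lambda s:(-.025-s[3],.095,.075)),("scene",S(513,415),lambda s:(-.025-s[4],-.095,.075)),
("scene",S(565,487),lambda s:(0,-.13,0))]
cal={c:bot.get_calibration(c) for c in("top","scene")}
f=lambda s:np.concatenate([proj(cal[c],c2w(s,P(s)))-uv for c,uv,P in obs])
r=least_squares(f,[.5,0,0,.005,.005],x_scale=[.1,.1,.1,.01,.01]); print(np.round(r.x,4)); print(np.round(r.fun.reshape(-1,2),1).tolist())
np.save("s.npy",r.x)
s=r.x
print("knobs",c2w(s,(-.025-s[3],.095,.075)),c2w(s,(-.025-s[4],-.095,.075)))
for t,z,px in(("mug",.04,(668/3.5+220,520/3.5+120)),("tin",.058,(90/3.5+220,462/3.5+120)),("jar",.106,(104/3.5+220,285/3.5+120))):
    K=cal["top"]["K"];M=np.array(cal["top"]["pose"]);d=M[:3,:3]@np.linalg.solve(K,[*px,1]);print(t,M[:3,3]+d*(z-M[2,3])/d[2])
E
```

```text
[ 0.5971 -0.039  -0.083   0.0091  0.0031]
[[2.4, -0.2], [-2.1, -0.6], [0.6, 0.4], [0.2, -0.5], [0.2, 0.3], [-0.8, -1.8], [0.5, 0.3], [-0.0, 0.8], [-1.1, 0.3]]
knobs [0.57103762 0.05853102 0.075     ] [ 0.56126682 -0.13131261  0.075     ]
mug [ 0.40145909 -0.22818342  0.04      ]
tin [0.43997469 0.24366441 0.058     ]
jar [0.57743313 0.23084328 0.106     ]
```

```bash
cat >> h.py <<'E'
s=np.load("s.npy"); X=c2w([0,0,s[2]],(1,0,0)); Y=c2w([0,0,s[2]],(0,1,0)); Z=np.array([0,0,1.])
def ori(t,bar,sg=1):
    t=np.radians(t); z=-np.cos(t)*Z+np.sin(t)*X
    y=(np.cos(t)*X+np.sin(t)*Z if bar else Y)*sg
    q=R.from_matrix(np.c_[np.cross(y,z),y,z]).as_quat(); return q[[3,0,1,2]],z
E
python3 - <<'E'
from h import *; from rig import bot
def t(n,p,o):
    j=bot.inverse_kinematics(p,o); print(n,None if j is None else np.round(j,2).tolist())
for sg in(1,-1):
  for side in(1,-1):
    d=s[3] if side>0 else s[4]
    q,z=ori(40,0,sg); k=c2w(s,(-.025-d,.095*side,.075)); t(("pre",sg,side),k-.1*z,q); t("k",k,q); t("out",k-.08*X,q); t("outup",k-.08*X-.1*z,q)
  for a,tl in((0,30),(.6,35),(1.2,45),(1.92,55)):
    q,z=ori(tl,1,sg); b=c2w(s,(.15*np.sin(.349-a),0,.094+.15*np.cos(.349-a))); t(("bar",sg,a),b,q); t("back",b-.08*z,q)
E
```

```text
('pre', 1, 1) [0.24, -0.0, -0.83, 0.07, -0.21, 0.25]
k [0.19, 0.28, -0.79, -0.19, -0.17, 0.21]
out [0.26, 0.17, -0.97, -0.24, -0.22, 0.26]
outup [0.34, -0.17, -0.97, 0.12, -0.27, 0.33]
('pre', 1, -1) [-0.34, -0.0, -0.83, 0.06, 0.16, -0.2]
k [-0.3, 0.29, -0.79, -0.19, 0.14, -0.17]
out [-0.35, 0.17, -0.97, -0.26, 0.17, -0.21]
outup [-0.42, -0.17, -0.98, 0.1, 0.21, -0.26]
('bar', 1, 0) [-0.06, 0.2, -0.23, 0.62, -0.01, 1.59]
back [-0.06, 0.07, -0.19, 0.79, -0.01, 1.59]
('bar', 1, 0.6) [-0.06, -0.02, -0.51, 0.47, -0.02, 1.59]
back [-0.05, -0.17, -0.46, 0.67, -0.02, 1.6]
('bar', 1, 1.2) [-0.05, -0.17, -0.91, 0.04, -0.03, 1.6]
back [-0.04, -0.41, -0.88, 0.32, -0.03, 1.6]
('bar', 1, 1.92) None
back None
('pre', -1, 1) [0.24, -0.0, -0.83, 0.07, -0.21, -2.89]
k [0.19, 0.28, -0.79, -0.19, -0.17, -2.93]
out [0.26, 0.17, -0.97, -0.24, -0.22, -2.88]
outup [0.34, -0.17, -0.97, 0.12, -0.27, -2.81]
('pre', -1, -1) [-0.34, -0.0, -0.83, 0.06, 0.16, 2.94]
k [-0.3, 0.29, -0.79, -0.19, 0.14, 2.98]
out [-0.35, 0.17, -0.97, -0.26, 0.17, 2.93]
outup [-0.42, -0.17, -0.98, 0.1, 0.21, 2.88]
('bar', -1, 0) [-0.06, 0.2, -0.23, 0.62, -0.01, -1.55]
back [-0.06, 0.07, -0.19, 0.79, -0.01, -1.55]
('bar', -1, 0.6) [-0.06, -0.02, -0.51, 0.47, -0.02, -1.55]
back [-0.05, -0.17, -0.46, 0.67, -0.02, -1.55]
('bar', -1, 1.2) [-0.05, -0.17, -0.91, 0.04, -0.03, -1.54]
back [-0.04, -0.41, -0.88, 0.32, -0.03, -1.54]
('bar', -1, 1.92) None
back None
```

```bash
cat >> h.py <<'E'
def pull(bot,side):
    d=s[3] if side>0 else s[4]
    q,z=ori(40,0); k=c2w(s,(-.025-d,.095*side,.075))-.003*z
    bot.servo_line(k,.08); bot.gripper_close(50); print("w",bot.state()["gripper_width"])
    f0=bot.state()["force"]
    bot.servo_line(k-(.074-d)*X,.05)
    for e in np.arange(.075,.0875,.0015):
        bot.servo_line(k-(e-d)*X,.03); st=bot.state(); f=(st["force"]-f0)@X
        print(round(e,4),round(f,1),round(st["gripper_width"],4))
        if f>14: break
    print(bot.state()["clock"])
E
python3 - <<'E'
from h import *; from rig import bot
q,z=ori(40,0); k=c2w(s,(-.025-s[3],.095,.075))
bot.move_to([.36,.2,.27],q); bot.move_to(k-.09*z,q)
pull(bot,1)
im=bot.snapshot("scene"); cv2.imwrite("pics/c.png",im[100:320,180:460,::-1].repeat(2,0).repeat(2,1))
E
```

```text
w 0.017945253404615964
0.075 2.2 0.0178
0.0765 1.9 0.018
0.078 1.9 0.0175
0.0795 6.3 0.0177
0.081 16.0 0.0178
7.7667
```

View pics/c.png

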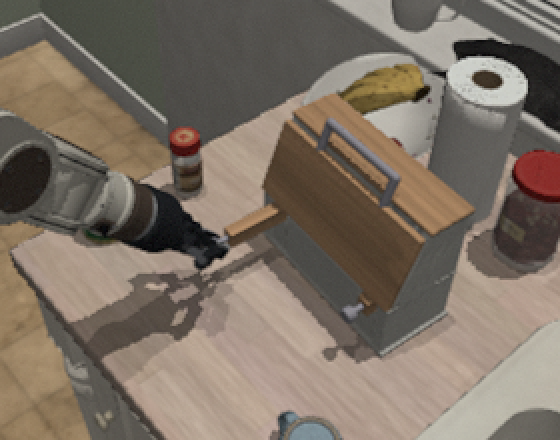

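The picture shows the left bearer fully out: the wooden bar is visible to about (230,235) in the crop with the gripper on its knob. The force rose at the stop exactly where expected. The right knob is next.

```bash
python3 - <<'E'
from h import *; from rig import bot
q,z=ori(40,0); k=c2w(s,(-.025-s[4],-.095,.075))
bot.ungrasp(); p=bot.state()["ee_pos"]; bot.servo_line(p-.08*z,.15)
p=bot.state()["ee_pos"]; print(p)
m=(p+k-.09*z)/2; m[0]-=.03
bot.move_to(m,q); bot.move_to(k-.09*z,q)
pull(bot,-1)
bot.ungrasp(); p=bot.state()["ee_pos"]; bot.servo_line(p-.08*z,.15)
b=c2w(s,(.0513,0,.235)); qb,zb=ori(30,1); bot.move_to(b-.13*zb,qb)
print(bot.state()["clock"])
for c in("scene","wrist"):
    im=bot.snapshot(c); cv2.imwrite(f"pics/{c}1.png",im[:,:,::-1])
    print(bot.find_in(c,"flap_bar")[:1])
A=cv2.imread("pics/scene1.png")[100:320,180:460];B=cv2.imread("pics/wrist1.png")
cv2.imwrite("pics/d.png",np.vstack([cv2.resize(A,(440,346)),cv2.resize(B,(440,254))])[:600])
E
```

```text
[0.44650406 0.06896912 0.13892847]
w 0.018122384485067453
0.075 1.3 0.0177
0.0765 0.8 0.0177
0.078 1.5 0.0177
0.0795 12.8 0.0181
0.081 23.9 0.0178
14.8583
17.825
[{'box': [308.1, 159.4, 394.9, 257.4], 'p': 0.91}]
[{'box': [215.1, 42.8, 329.2, 296.1], 'p': 0.91}]
```

View pics/d.png

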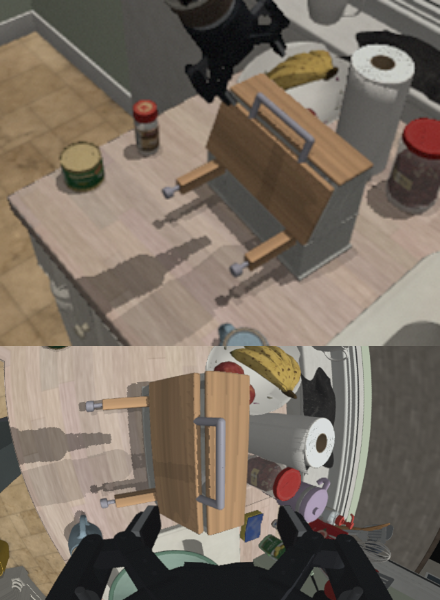

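The crop shows both bearers fully out, with knobs near (168,190) and (237,268). The flap is shut, and the wrist view has the bar inside the finger span. Now the bar path.

```bash
cat >> h.py <<'E'
def barpose(a,tl,back=.006):
    q,z=ori(tl,1); b=c2w(s,(.15*np.sin(.349-a),0,.094+.15*np.cos(.349-a))); return b-back*z,q,z
E
python3 - <<'E'
from h import *; from rig import bot
for tl in(30,34,38,42,46,50):
    r=[]
    for a in(0,1.2,1.6,1.95):
        p,q,z=barpose(a,tl); j=bot.inverse_kinematics(p,q); j2=bot.inverse_kinematics(p-.08*z,q)
        r.append((j is not None, j2 is not None))
    print(tl,r, None if j is None else np.round(j,2))
E
```

```text
30 [(True, True), (True, True), (True, True), (True, True)] [-0.05  0.01 -0.9   0.14 -0.02  1.6 ]
34 [(True, True), (True, True), (True, True), (True, True)] [-0.05 -0.   -0.97  0.01 -0.02  1.6 ]
38 [(True, True), (True, True), (True, True), (True, True)] [-0.04  0.   -1.04 -0.14 -0.02  1.6 ]
42 [(True, True), (True, True), (True, True), (False, False)] None
46 [(True, True), (True, True), (True, True), (False, False)] None
50 [(True, True), (True, True), (False, False), (False, False)] None
```

```bash
python3 - <<'E'
from h import *; from rig import bot
T=38
p,q,z=barpose(0,T); bot.move_to(p-.08*z,q); bot.servo_line(p,.08); bot.gripper_close(30)
st=bot.state(); print("w",st["gripper_width"],st["force"].round(1),st["ee_pos"]-p); f0=st["force"]
for a in np.arange(.08,.65,.08):
    p,q,z=barpose(a,T); bot.servo_line(p,.06); st=bot.state(); print(round(a,2),(st["force"]-f0).round(1),round(st["gripper_width"],4))
print(st["clock"])
im=bot.snapshot("scene"); cv2.imwrite("pics/e.png",im[100:320,180:460,::-1].repeat(2,0).repeat(2,1))
E
```

```text
w 0.010556943487121582 [ 0.1 -1.   0.3] [ 3.33039489e-04 -3.11563554e-05  5.10559678e-04]
0.08 [1.5 0.1 0.3] 0.0106
0.16 [1.9 0.5 4. ] 0.0102
0.24 [1.7 1.1 5.3] 0.0108
0.32 [2.2 1.7 6.5] 0.0103
0.4 [1.  1.6 7.5] 0.0109
0.48 [0.1 1.4 8.2] 0.0109
0.56 [-1.   1.4  9.8] 0.0103
0.64 [-2.6  2.3 10.1] 0.0105
23.0583
```

View pics/e.png

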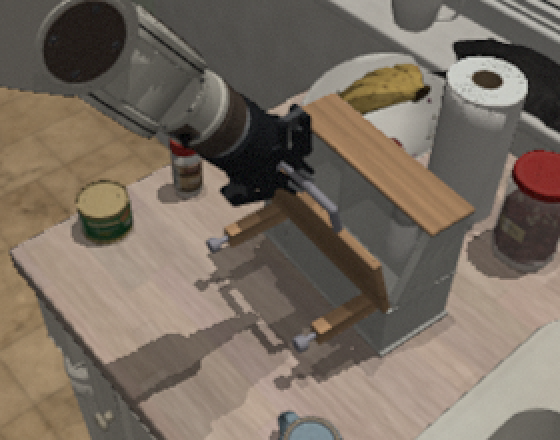

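The flap is about 0.6 rad open in the grip and the salt mill is standing inside. The radial force is building slowly, so I'll trim the radius using it.

```bash
python3 - <<'E'
from h import *; from rig import bot
T=38; f0=np.array([.1,-1,.3]); dr=0
for a in list(np.arange(.72,1.86,.08))+[1.86,1.89,1.92,1.94]:
    u=np.sin(.349-a)*X+np.cos(.349-a)*Z
    f=bot.state()["force"]-f0; dr=np.clip(dr+.0002*(f@u),-.006,.006)
    p,q,z=barpose(a,T); bot.servo_line(p+dr*u,.06); st=bot.state(); f=st["force"]-f0
    print(round(a,2),round(dr,4),f.round(1),round(st["gripper_width"],4))
    if a>1.8 and f[2]>12: break
print(st["clock"])
im=bot.snapshot("scene"); cv2.imwrite("pics/f.png",im[100:320,180:460,::-1].repeat(2,0).repeat(2,1))
E
```

```text
0.72 0.0023 [-2.8  3.6  7.3] 0.0104
0.8 0.0038 [ 0.8  2.9 -2. ] 0.0107
0.88 0.0034 [ 2.   3.6 -3.3] 0.0106
0.96 0.0027 [-0.1  3.8  1.6] 0.0103
1.04 0.003 [-0.8  5.7  0.8] 0.0105
1.12 0.0033 [-2.8  3.4  2.4] 0.0103
1.2 0.0041 [ 2.4  4.7 -2.2] 0.0102
1.28 0.0035 [-4.9  5.3  2.4] 0.0104
1.36 0.0046 [ 5.8  3.8 -4.7] 0.0104
1.44 0.0032 [-4.4  4.8  1.7] 0.0107
1.52 0.0042 [ 4.1  4.2 -2.1] 0.0103
1.6 0.0034 [ 0.8  3.8 -1.2] 0.0104
1.68 0.0032 [ 1.5  2.9 -1.2] 0.0104
1.76 0.003 [ 1.1  2.3 -0.4] 0.0105
1.84 0.0028 [ 1.9  0.9 -1.7] 0.0102
1.86 0.0024 [0.7 0.5 0.1] 0.0105
1.89 0.0023 [ 1.7 -0.1 -0.5] 0.0101
1.92 0.0019 [-12.3   1.9  18. ] 0.0102
29.2083
```

View pics/f.png

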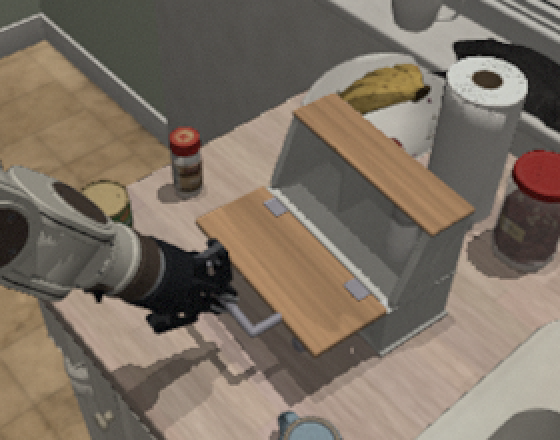

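The flap lies level on the bearers, confirmed by the contact force of about 18 N. I'll release it and retreat.

```bash
python3 - <<'E'
from h import *; from rig import bot
q,z=ori(38,1); p=bot.state()["ee_pos"]; bot.servo_line(p+.0015*Z,.03)
bot.ungrasp(); p=bot.state()["ee_pos"]; print(bot.state()["force"].round(1)); bot.servo_line(p-.1*z,.1)
st=bot.state(); print(st["clock"],st["force"].round(1))
im=bot.snapshot("scene"); cv2.imwrite("pics/g.png",im[100:320,180:460,::-1].repeat(2,0).repeat(2,1))
E
```

```text
[0.8 0.2 0.7]
31.3917 [-0.2 -0.1 -0.1]
```

View pics/g.png

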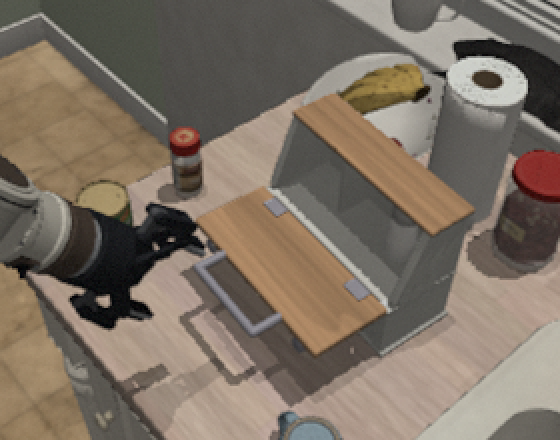

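The gripper is clear of the bar and the flap is resting level, so I'm handing the job in.

```bash
python3 -c "
from rig import bot
print(bot.finish_job())"
```

```text
the job is handed in; nothing more can be done
None
```

I handed the job in at about 31 s: both bearers were pulled out to their stops, the flap was lowered gently to lie level on them, and the gripper was clear; the hand-in returned no verdict.

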